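Lower the telescoping kitchen-roll holder

TASK

The two empty kitchen-roll holders are kept collapsed when not in use, but one still has its post pulled up. Press the sprung button on top of that taller post to release it, push the post all the way down to its lower hole and let go, so that the button pops back up and the post is locked low like the other one. Leave the already lowered holder, the pepper mill and the salt shaker as they are.

Things in the scene. Friction and masses are not known exactly. Their poses are not given: they have to be found in the camera images.
- tall_holder: Holder to lower: round steel foot 130 mm across stuck to the worktop, upright steel outer tube 34 mm across, two holes in its front (-x), black collar 41 mm across with its top at 170 mm. A 23 mm tube slides in it and carries a black round head (44 mm across, 22 mm high) with a bare-metal round button (25 mm across) standing 14 mm proud in its centre. Origin: centre of the foot's underside, z up.
- tall_holder_button_top (a point): Centre of the top of that button, straight above the foot's centre. Height above the worktop: 277 mm with the post fully up (273 to 277 at the start), 207 mm with the post fully down and the button up, 199 mm with the post fully down and the button held in. Press it straight down with shut fingertips.
- tall_holder_post (a joint): Its sliding post, m: 0 = fully up, grows downward, 0.070 = fully down on its stop. A spring pin locks it in the upper hole (0 to 0.004) or, anywhere from 0.060 to 0.070, in the longer lower hole. Once freed it does not fall: friction holds it, and about 4 to 8 N slides it down.
- tall_holder_button (a joint): Its button, m into the post: 0 = up (locked in a hole), 0.008 = fully in. Spring: 2 N at first, 6 N fully in. From 0.0065 on, it has drawn the pin out of the hole, and pushing on slides the post down. Let go between the holes it stays sunk at about 0.006; over the lower hole it pops back to 0.
- low_holder: The identical holder that is already lowered; origin at the centre of the foot's underside, z up. Its button top is 207 to 215 mm above the worktop.
- low_holder_post (a joint): Post of the already lowered holder, m, same meaning; 0.062 to 0.070.
- low_holder_button (a joint): Button of the already lowered holder, m, same meaning; 0.
- pepper_mill: Loose dark wooden pepper mill, 58 mm across, 170 mm tall, standing between the two holders; origin at the centre of its underside, z up.
- salt_shaker: Loose glass salt shaker with a grey top, 44 mm across, 90 mm tall, standing between the two holders farther from the robot; origin at the centre of its underside, z up.

How it is judged:
By the outcome, as a careful person would: the job done as asked, in the order asked, and still so for the second after the job is handed in, with the robot touching nothing.
It also fails if it takes over 24 s, if anything falls off the work surface, if the arm or the gripper's body presses on something with over 40 N, if the wrist force passes 120 N, or if a joint passes its speed limit or range.

ROBOT

A 6-joint arm with a two-finger parallel gripper is mounted at the origin on a cart in front of the work surface, level with it; the furniture and walls round the work are solid. World frame = base frame: x ahead of the robot, y to its left, z up, the work surface at z = 0. Lengths are in m, angles in rad, forces in N, time in s.
With the tool pointing down it reaches from about 0.275 to 0.825 m from the base axis. Payload 5.2 kg.
Tool frame: the origin (TCP) lies midway between the tips of the shut fingers; the grasp point (between the pads) lies 19 mm behind it; z points along the fingers, y is the line along which they close (so a half turn about z gives the same grasp; the last joint's range is limited). The gripper opens to 93 mm and grips with 3 to 60 N. Pads are 15 mm wide; open, the fingers measure 128 mm over their backs; the gripper's body (75 mm by 188 mm) begins 65 mm behind the grasp point.
Start: joints at [-1.425, 0.259, 1.535, -0, 1.348, -0.203], TCP at [0.188, -0.517, 0.219] pointing down, gripper open.
Joint ranges: [-3.14, 3.14], [-0.91, 2.08], [0.19, 2.58], [-1.22, 4.36], [0.22, 2.71], [-3.12, 3.12]. Speed limits (rad/s): [2.57, 2.57, 3.14, 3.14, 3.14, 3.14].

INTERFACE

Orientations are given as a unit quaternion [x, y, z, w].
In Python, from workcell import manip gives the robot as it stands.
- The arm moves only by the tool arm_command, never from a script. Its argument "steps" is a list that holds one entry, the list of rows, each a list of 4 numbers: the shift along the tool's x, y, z as a fraction of full scale, then the turn about the tool's z as a fraction of full scale. In form: [[[dx, dy, dz, roll], ...]]. A call has 1 to 12 rows; each row shifts and turns the commanded pose from where the row before left it, along the tool's axes as they then stand; what a row does not reach is not made up. Full scale, the value 1, is 0.15 m for a shift and 45 degrees for a turn. A row lasts 1/10 s, in which the tool goes at most 50 mm and 8.59 degrees, less where a joint would pass 70% of its speed; a pose out of reach is approached as far as the arm can. A call with a number of a shift or a turn outside -1 to 1 is refused whole. A call with a gripper value outside its range is refused whole. "hand" is the gripper command: -1 is fully open, 1 is shut, values between are in proportion, set as the call begins (left out, the last holds). The fingers move at their own pace and stop on an object; "force" is the grip in N (left out, the last holds). Time passes only in rows, so rows that do not move let the fingers close. It gives the time, the measured TCP pose, the force, the opening and the grip force at its end, in the units of the state.
- manip.sense(): the state, without advancing time (a new reading comes with each control period).
- manip.read_camera(name): name is "scene" or "top"; returns (picture, depth): 480x640x3 uint8, red, green, blue; 480x640 float32, m along the optical axis (not along the pixel's ray), 0 where there is no reading.
- manip.get_calibration(name): a dict with "K" (3x3 intrinsics, pixels), "D" ([k1, k2, p1, p2, k3] as OpenCV has them; the pictures are not rectified), "R" (3x3) and "t" (3): a world point X has camera coordinates R X + t. Camera axes: x right, y down, z forward; pixel columns grow to the right and rows downward; lengths in m; the calibration is good to about 2 mm. A picture is of the moment at which its call begins. get_calibration takes no time and is no camera call.
- manip.close_job(): hands the job in; it is judged then, once.
Trained networks look in the newest picture that a camera, given by its name, has taken for a name from the list of things; names that differ only in an ending like _2 or _b are one class to them, and where a whole thing is asked for, a point or a joint stands for the part that bears it (a point fixed in the world has none). Each returns a list of dicts, best first, with "confidence" (0 to 1); they miss things now and then, are a little off and sometimes report something else, mostly with a low value. They report only what shows in the picture. A call takes as long as a camera call.
- manip.search_frame(camera, thing): "location" ([x, y, z] in m, in world coordinates, good to about 4 mm: the middle of the surface that is visible of it).
- manip.landmark_of(camera, thing): "location" ([x, y, z] in m, in world coordinates, good to about 4 mm: a listed point, or the origin of a listed thing).
The state is a dict: "t": time; "joint_positions": joint angles; "qvel": joint speeds; "effort": joint torques, N m; "ee_pos": TCP position; "tcp_rot": TCP orientation; "force": force on the tool from outside, world axes, zero at the start; "ft_torque": the same for the moment, N m; "grip_width": finger opening in m; "finger_force": force on a finger pad.
Only numpy, scipy, OpenCV 4.12 (cv2) and the standard library are available. Lean on these libraries where they do the work, as an engineer would, in place of code of your own. Each camera call takes 0.05 s, during which the arm holds its last target. There are 200 camera calls.

## Working session

There is one attempt and no reset: what is moved stays moved. The work goes in short steps, Python scripts to look and compute and a tool call to move; the robot and the scene stay as the last step left them, time stands still between calls to the robot, and variables do not carry over. Pictures are saved under pics/ and viewed, at most 10 in all, crops included, and the job is handed in when it is done.

Besides the shell and the picture viewer there is one more tool, called after "Call:" by a JSON object that holds its "method" and its "body", one argument or row to a line. arm_command: Moves the arm, as the interface text tells. Its arguments: {"type":"object","properties":{"steps":{"type":"array","items":{"type":"array","items":{"type":"array","items":{"type":"number","minimum":-1,"maximum":1}}}},"hand":{"type":"number"},"force":{"type":"number"}},"required":["steps"]}

```bash
mkdir -p pics
python3 - <<'E'
from workcell import manip
import cv2
for c in ("scene","top"):
    p,d=manip.read_camera(c); cv2.imwrite(f"pics/{c}0.png",p[:,:,::-1])
    for f,n in ((manip.landmark_of,"tall_holder_button_top"),(manip.landmark_of,"tall_holder"),(manip.landmark_of,"low_holder"),(manip.search_frame,"tall_holder_button"),(manip.landmark_of,"pepper_mill"),(manip.landmark_of,"salt_shaker")):
        print(c,f.__name__,n,[(round(r["confidence"],2),[round(float(v),3) for v in r["location"]]) for r in f(c,n)])
s=manip.sense();print(s["t"],s["ee_pos"],s["tcp_rot"],s["grip_width"],s["force"])
E
```

```text
scene call tall_holder_button_top [(0.43, [0.521, -0.17, 0.274])]
scene call tall_holder [(0.64, [0.636, 0.013, -0.001]), (0.58, [0.523, -0.168, -0.002])]
scene call low_holder [(0.92, [0.555, 0.14, -0.001])]
scene call tall_holder_button []
scene call pepper_mill [(0.97, [0.47, -0.001, 0.003])]
scene call salt_shaker [(0.98, [0.637, 0.008, 0.001])]
top call tall_holder_button_top [(0.58, [0.521, -0.169, 0.273])]
top call tall_holder [(0.89, [0.522, -0.17, -0.002])]
top call low_holder [(0.77, [0.557, 0.141, 0.002])]
top call tall_holder_button [(0.5, [0.518, -0.168, 0.273])]
top call pepper_mill []
top call salt_shaker [(0.57, [0.636, 0.009, -0.001])]
0.7 [ 0.18799703 -0.51687633  0.21866454] [ 9.84830212e-01  1.73520756e-01 -1.42231089e-05  1.09119044e-05] 0.09286744539066581 [ 0.75228679 -0.1037216  -0.47332938]
```

View pics/scene0.png

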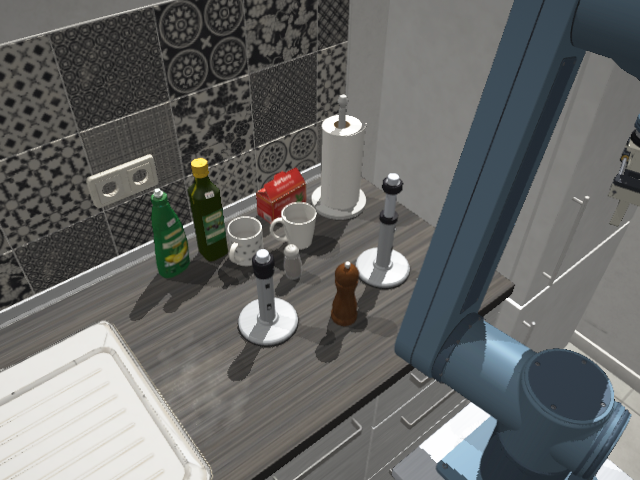

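View pics/top0.png

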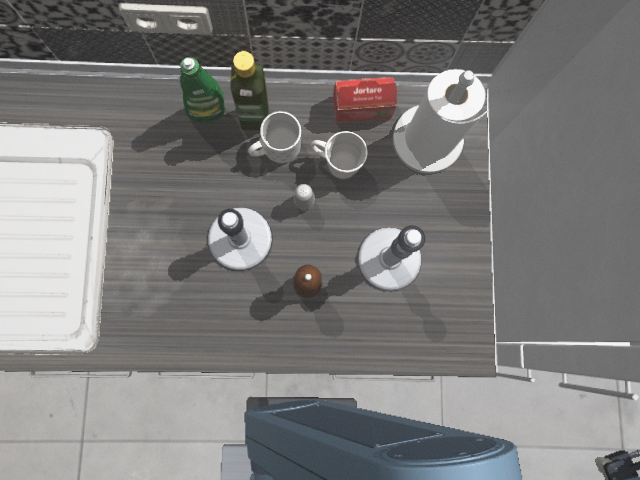

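The scene view shows the tall post's button at about (392,180). The top view shows it at (412,236). Both fixes agree on about (0.521, -0.169, 0.274), which matches the stated height range of 273 to 277 mm. There is a tall cabinet to the right of the worktop, so I will swing left close to the base first and only then go forward.

Call:
{"method": "arm_command", "body": {
  "steps": [
    [[0.087,-0.208,-0.1,0],[0.087,-0.208,-0.1,0],[0.087,-0.208,-0.1,0],[0.087,-0.208,-0.1,0],[0.087,-0.208,-0.1,0],[0.087,-0.208,-0.1,0],[0.087,-0.208,-0.1,0],[0.087,-0.208,-0.1,0],[0,0,0,0]]
  ],
  "hand": 1,
  "force": 20
}}

```text
t: 1.6
ee_pos: [0.2012, -0.2444, 0.341]
tcp_rot: [0.985, 0.175, 0.001, 0.002]
force: [0.1, -0.3, 1.3]
grip_width: 0.0257
finger_force: 0.0
```

Call:
{"method": "arm_command", "body": {
  "steps": [
    [[0.272,0.0325,0.01,0],[0.272,0.0325,0.01,0],[0.272,0.0325,0.01,0],[0.272,0.0325,0.01,0],[0.272,0.0325,0.01,0],[0.272,0.0325,0.01,0],[0.272,0.0325,0.01,0],[0.272,0.0325,0.01,0],[0,0,0,0],[0,0,0,0]]
  ]
}}

```text
t: 2.6
ee_pos: [0.5212, -0.1719, 0.325]
tcp_rot: [0.985, 0.174, -0.001, -0.001]
force: [0.0, -0.0, -0.8]
grip_width: 0.0007
finger_force: 0.0
```

Run:
```python
from workcell import manip
import cv2,numpy as np
s=manip.sense();print(s["t"],s["ee_pos"],s["tcp_rot"],s["grip_width"],s["force"])
for c,P in (("scene",[.521,-.169,.275]),("top",[.521,-.169,.275])):
    k=manip.get_calibration(c); p,d=manip.read_camera(c)
    q=lambda X: cv2.projectPoints(np.array([X],float),cv2.Rodrigues(k["R"])[0],k["t"],k["K"],np.array(k["D"],float))[0].ravel()
    u,v=q(P).astype(int); print(c,q(P),q(s["ee_pos"]))
    im=p[max(v-60,0):v+60,max(u-60,0):u+60,::-1]; cv2.imwrite(f"pics/{c}1.png",cv2.resize(im,None,fx=4,fy=4))
    for n in ("tall_holder_button_top","tall_holder"):
        print(c,n,[(round(r["confidence"],2),[round(float(x),3) for x in r["location"]]) for r in manip.landmark_of(c,n)])
```

```text
2.6 [ 0.52120536 -0.17189225  0.32502708] [ 9.84720654e-01  1.74136151e-01 -1.18528194e-03 -6.55672923e-04] 0.0006959326486770019 [ 0.00131705 -0.02747822 -0.8391948 ]
scene [394.46285783 175.23040801] [397.90478312 154.43908158]
scene tall_holder_button_top [(0.44, [0.521, -0.171, 0.276])]
scene tall_holder [(0.9, [0.524, -0.169, 0.001])]
top [413.99087467 235.74366827] [422.01077809 230.12623717]
top tall_holder_button_top []
top tall_holder [(0.58, [0.522, -0.17, -0.0])]
```

View pics/scene1.png

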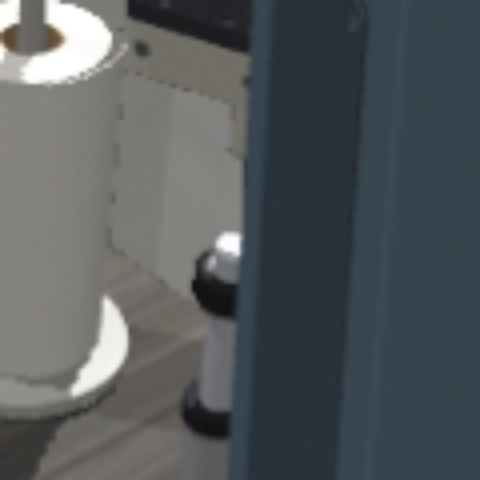

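The crop shows the button just below the shut fingertips, at about crop pixel (228,245), partly hidden by the forearm. The fixes agree on about (0.522, -0.170), so the TCP is within 2 mm. Next I descend onto the button.

Call:
{"method": "arm_command", "body": {
  "steps": [
    [[0.005,-0.012,0.08,0],[0,0,0.08,0],[0,0,0.06,0],[0,0,0.04,0],[0,0,0.04,0],[0,0,0.03,0],[0,0,0,0],[0,0,0,0]]
  ]
}}

```text
t: 3.7
ee_pos: [0.5211, -0.1698, 0.2773]
tcp_rot: [0.985, 0.174, 0.0, 0.0]
force: [-0.8, 0.1, 0.7]
grip_width: 0.0005
finger_force: 0.0
```

Call:
{"method": "arm_command", "body": {
  "steps": [
    [[0,0,0.02,0],[0,0,0.02,0],[0,0,0.02,0],[0,0,0.02,0],[0,0,0.02,0],[0,0,0.02,0],[0,0,0.02,0],[0,0,0,0]]
  ]
}}

```text
t: 4.5
ee_pos: [0.5213, -0.1699, 0.2558]
tcp_rot: [0.985, 0.173, 0.0, 0.0]
force: [1.4, -0.9, 2.3]
grip_width: 0.0004
finger_force: 1.3
```

Run:
```python
from workcell import manip
import cv2,numpy as np
c="scene";p,d=manip.read_camera(c)
s=manip.sense();print(s["t"],s["ee_pos"],s["force"],s["ft_torque"])
for c in ("scene","top"):
  if c=="top": p,d=manip.read_camera(c)
  u,v=(394,180) if c=="scene" else (414,236)
  cv2.imwrite(f"pics/{c}2.png",cv2.resize(p[v-60:v+60,u-60:u+60,::-1],None,fx=4,fy=4))
  print(c,[(round(r["confidence"],2),[round(float(x),3) for x in r["location"]]) for r in manip.landmark_of(c,"tall_holder_button_top")])
a,b=cv2.imread("pics/scene2.png"),cv2.imread("pics/top2.png");cv2.imwrite("pics/both2.png",cv2.resize(np.hstack([a,b]),(800,400)))
```

```text
4.55 [ 0.52106662 -0.16985291  0.25583877] [ 0.67575546 -0.08386557  2.22598167] [-0.12105791 -0.26328024 -0.0617449 ]
scene [(0.53, [0.519, -0.165, 0.257])]
top []
```

View pics/both2.png

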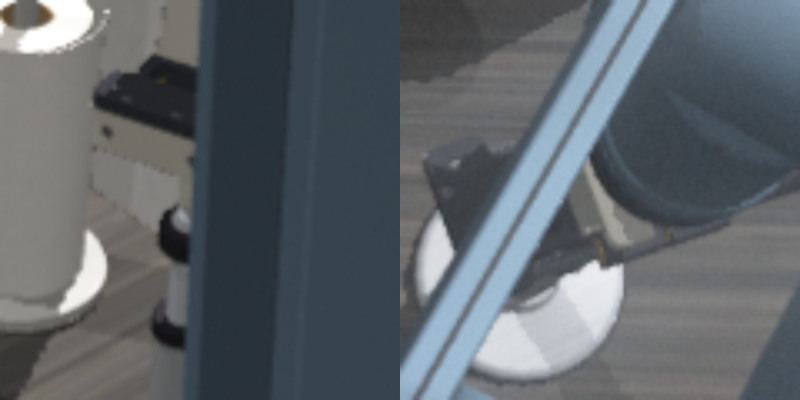

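The head, at crop pixel (175,235), now sits closer to the collar at (170,325), so the post has been released and is sliding. I'll continue down.

Call:
{"method": "arm_command", "body": {
  "steps": [
    [[0,0,0.033,0],[0,0,0.033,0],[0,0,0.033,0],[0,0,0.033,0],[0,0,0.033,0],[0,0,0.033,0],[0,0,0.033,0],[0,0,0.033,0],[0,0,0.033,0],[0,0,0.033,0],[0,0,0,0]]
  ]
}}

```text
t: 5.8
ee_pos: [0.5209, -0.1697, 0.2063]
tcp_rot: [0.985, 0.174, -0.0, -0.0]
force: [1.0, -0.4, 4.7]
grip_width: 0.0007
finger_force: 2.1
```

Call:
{"method": "arm_command", "body": {
  "steps": [
    [[0,0,0.014,0],[0,0,0.014,0],[0,0,0.014,0],[0,0,0.007,0],[0,0,0,0]]
  ]
}}

```text
t: 6.3
ee_pos: [0.5209, -0.1697, 0.1994]
tcp_rot: [0.985, 0.174, -0.0, -0.0]
force: [-0.5, -1.0, 5.5]
grip_width: 0.0008
finger_force: 2.9
```

Call:
{"method": "arm_command", "body": {
  "steps": [
    [[0,0,0.007,0],[0,0,0.007,0],[0,0,0,0]]
  ]
}}

```text
t: 6.6
ee_pos: [0.521, -0.1698, 0.1991]
tcp_rot: [0.985, 0.174, 0.001, 0.001]
force: [-3.4, 1.4, 15.4]
grip_width: 0.0005
finger_force: 7.8
```

The TCP stalled at 199.1 mm with the force rising to 15 N, so the post is on its stop. I'll lift straight up.

Call:
{"method": "arm_command", "body": {
  "steps": [
    [[0,0,-0.03,0],[0,0,-0.06,0],[0,0,-0.1,0],[0,0,-0.2,0],[0,0,-0.25,0],[0,0,-0.25,0],[-0.25,0,0,0],[-0.25,0,0,0],[-0.25,0,0,0],[-0.25,0,0,0],[0,0,0,0],[0,0,0,0]]
  ]
}}

```text
t: 7.8
ee_pos: [0.3796, -0.221, 0.3306]
tcp_rot: [0.985, 0.173, 0.0, -0.0]
force: [1.0, -0.5, -0.6]
grip_width: 0.0004
finger_force: 0.0
```

Run:
```python
from workcell import manip
import cv2,numpy as np
ims=[]
s=manip.sense();print(s["t"],s["ee_pos"],s["force"])
for c,u,v in (("scene",330,230),("top",340,240)):
  p,d=manip.read_camera(c)
  ims.append(p[v-100:v+100,u-130:u+130,::-1])
  for n in ("tall_holder_button_top","tall_holder","low_holder","pepper_mill","salt_shaker"):
    print(c,n,[(round(r["confidence"],2),[round(float(x),3) for x in r["location"]]) for r in manip.landmark_of(c,n)])
cv2.imwrite("pics/both3.png",cv2.resize(np.vstack(ims),(780,600) if 0 else (390,600)))
cv2.imwrite("pics/both3.png",cv2.resize(np.hstack(ims),(800,308),interpolation=cv2.INTER_CUBIC))
```

```text
7.8 [ 0.37961847 -0.22100492  0.3305896 ] [ 0.99801227 -0.4795071  -0.62037125]
scene tall_holder_button_top [(0.45, [0.517, -0.172, 0.206])]
scene tall_holder [(0.68, [0.521, -0.167, -0.001])]
scene low_holder [(0.66, [0.556, 0.139, 0.0])]
scene pepper_mill [(0.87, [0.468, -0.001, 0.004])]
scene salt_shaker [(0.75, [0.638, 0.012, 0.002])]
top tall_holder_button_top [(0.6, [0.518, -0.17, 0.207])]
top tall_holder [(0.75, [0.522, -0.167, -0.004])]
top low_holder [(0.77, [0.56, 0.144, 0.003])]
top pepper_mill []
top salt_shaker [(0.93, [0.635, 0.009, -0.0])]
```

View pics/both3.png

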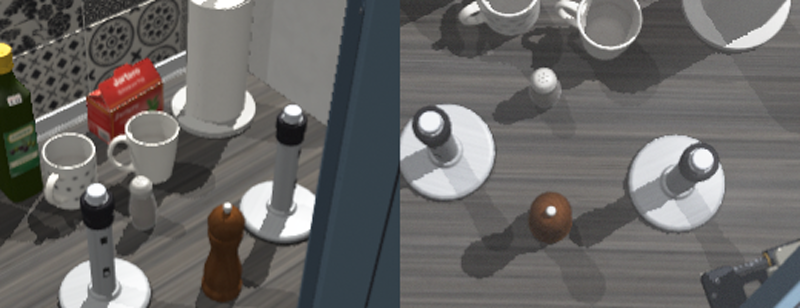

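Both posts are now at the same low height. The button at (291,112) is proud like the other one at (95,192), measured at 206–207 mm, and the other items are unmoved. I'm handing the job in.

```bash
python3 -c "
from workcell import manip
print(manip.close_job())"
```

```text
the job is handed in; nothing more can be done
None
```

The tall holder's post is down on its stop and locked low with its button popped back up (top measured at 206–207 mm). The low holder, pepper mill and salt shaker were not touched, and I handed the job in at about 8 s.

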